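# Load the stirrer and set its press-to-turn dial

## Task

Stand the smaller of the two brown bottles upright on the middle of the stirrer's raised round plate. Then turn the stirrer's dial clockwise until its pointer stands at the small metal tab on the scale, without overshooting the tab; the dial is locked unless it is pressed down, so hold it down lightly while you push it round and do not force it. Leave the other bottles where they stand.

Things in the scene. Friction and masses are not known exactly. Their poses are not given: they have to be found in the camera images.
- stirrer: white bench stirrer, fixed. Origin at worktop height under the dial's axis; x points from the dial to the round plate, z up. Front deck 155 x 156 mm, 54 mm high, centred on the dial; on it a black scale ring, 148 mm diameter, top 60 mm high, with white marks. Behind the deck a foot 100 mm wide, 46 mm high, to 183 mm behind the origin, carries the plate
- plate_top (a point): centre of the top face of the stirrer's round white plate, 70 mm in diameter, level, 78 mm above the worktop on a narrow neck, 135 mm behind the dial's axis
- dial_centre (a point): on the dial's upright axis, at the height of its flat upper face at rest, 74 mm above the worktop. The dial is a black disc, 110 mm diameter, with a hub (24 mm diameter, 14 mm above the face) and one radial metal rib (10 mm wide, 16 mm above the face, from 7 to 52 mm from the axis) that is both the pointer and the thing to push sideways
- pointer_tip (a point): outer end of the rib (pointer), 52 mm from the axis, at the height of the dial's face; turns and sinks with the dial. The dial is sprung: it starts to sink at about 6 N pressed down anywhere on its face, for example beside the rib, and sinks 1 mm per further 1 N to a stop at 6 mm (12 N)
- mark_tip (a point): inner end of the metal tab on the scale ring that marks the setting wanted: tab 18 mm long radially, 10 mm wide, 8 mm high, top 68 mm above the worktop, below the dial's face; this point is 58 mm from the dial's axis, 68 mm above the worktop; its x axis points outward, its z axis up. The tab is stiff and stays put.
- dial (a joint): dial angle, rad, 0 to 4.5, growing clockwise seen from above; at 0 the pointer stands 150 degrees anticlockwise from the stirrer's x axis. Unpressed, a hidden catch locks it after at most 12 degrees of play. Sunk 2 to 6 mm it turns freely (0.04 N m friction), also dragged by a finger that presses on its face, and stays where it is left; let up, it locks again
- mark (a joint): angle of the tab on the same scale as the dial angle (dial equal to this value = pointer exactly at the tab)
- amber_vial: the smaller of two brown bottles: 42 mm in diameter, 87 mm high, with a fixed white cap; origin at the centre of its underside, z up; a smooth cylinder over its lower 55 mm
- amber_bottle: bystander: the larger brown bottle, 56 mm in diameter, 109 mm high, blue cap; origin at the centre of its underside; leave it
- bottle_small_1: bystander: small white bottle, 44 mm in diameter, 91 mm high, origin at the centre of its underside; leave it
Things that resemble listed ones, but are neither listed nor needed, are in the scene too. What is shaped like the amber_vial but pink or red is not meant.

How it is judged:
By the outcome, as a careful person would: the job done as asked, in the order asked, and still so for the second after the job is handed in, with the robot touching nothing.
It also fails if it takes over 51 s, if anything falls off the work surface, if the arm or the gripper's body presses on something with over 40 N, if the wrist force passes 120 N, or if a joint passes its speed limit or range.

## Robot

A 6-joint arm with a two-finger parallel gripper is mounted at the origin on a cart in front of the work surface, level with it; the furniture and walls round the work are solid. World frame = base frame: x ahead of the robot, y to its left, z up, the work surface at z = 0. Lengths are in m, angles in rad, forces in N, time in s.
With the tool pointing down it reaches from about 0.425 to 0.95 m from the base axis. Payload 3.5 kg.
Tool frame: the origin (TCP) lies on the centre line of the jaws, within the pads' length; the fingertips stand 14 mm ahead of it and the grasp point (between the pads) lies 5 mm behind it (ctrl.finger_overhang is the distance from the TCP to the fingertips, in m); z points along the fingers, y is the line along which they close (so a half turn about z gives the same grasp; the last joint's range is limited). The gripper opens to 85 mm and grips with 20 to 120 N. Pads are 22 mm wide; open, the fingers measure 114 mm over their backs; the gripper's body (76 mm by 85 mm) begins 54 mm behind the grasp point. The pads swing forward as they close: fully open they stand 13 mm farther back than shut.
Start: joints at [1.051, 0.286, 1.577, -0, 1.279, -0.15], TCP at [0.244, 0.629, 0.245] pointing down, gripper open.
Joint ranges: [-2.77, 2.77], [-0.9, 2.22], [0.21, 2.48], [-1.53, 4.67], [0.24, 2.81], [-2.84, 2.84]. Speed limits (rad/s): [2.79, 2.79, 3.14, 3.14, 3.14, 3.14].

## Interface

Orientations are given as a unit quaternion [x, y, z, w].
In Python, from plant import ctrl gives the robot as it stands.
- The arm moves only by the tool send_rows, never from a script. Its argument "moves" is text: rows parted by semicolons, each of 7 numbers parted by spaces: the turn, a rotation vector about the tool's x, y, z in units of 360 degrees (1.0 is 360 degrees), then the shift along the tool's x, y, z in units of 20 cm (1.0 is 20 cm), then the gripper's target within -1 to 1 (fully open at 1, half-way at 0, shut at -1). A call has 1 to 12 rows; each row is the pose to reach, as a shift and turn from the pose commanded when the call began, along the tool's axes at that moment, turning the shorter way round; what a row does not reach only later rows make up. A row lasts 1/8 s, in which the tool goes at most 62.5 mm and 10.7 degrees, less where a joint would pass 70% of its speed; a pose out of reach is approached as far as the arm can. A call with a number of a shift or a turn outside -1 to 1 is refused whole. A call with a gripper value outside its range is refused whole. The fingers move at their own pace and stop on an object; "newtons" is the grip in N (left out, the last holds). Time passes only in rows, so rows that repeat a pose let the fingers close. It gives the time, the measured TCP pose, the force, the opening and the grip force at its end, in the units of the state.
- ctrl.get_state(): the state, without advancing time (a new reading comes with each control period).
- ctrl.read_camera(name): name is "side" or "top"; returns a dict with "image" (420x560x3 uint8, red, green, blue), "fovy" (degrees; the focal length in pixels is half the picture's height over the tangent of half this angle, whatever the lens; pixels are square), "cx", "cy" (the principal point, pixels), "extrinsics" (4x4, takes a point from camera to world coordinates). Camera axes: x right, y up, looking along -z (the intrinsics and any distortion apply to the point x, -y, -z); pixel columns grow to the right and rows downward; lengths in m; the calibration is good to about 2 mm. A picture is of the moment at which its call begins. There is no depth.
- ctrl.sign_off(): hands the job in; it is judged then, once.
The state is a dict: "time": time; "qpos": joint angles; "dq": joint speeds; "joint_efforts": joint torques, N m; "eef_pos": TCP position; "tcp_rot": TCP orientation; "contact_force": force on the tool from outside, world axes, zero at the start; "wrist_torque": the same for the moment, N m; "opening": opening from 0.0 (shut) to 1.0 (fully open); "finger_force": force on a finger pad.
Only numpy, scipy, OpenCV 4.12 (cv2) and the standard library are available. Lean on these libraries where they do the work, as an engineer would, in place of code of your own. Each camera call takes 0.05 s, during which the arm holds its last target. There are 200 camera calls.

## Working session

There is one attempt and no reset: what is moved stays moved. The work goes in short steps, Python scripts to look and compute and a tool call to move; the robot and the scene stay as the last step left them, time stands still between calls to the robot, and variables do not carry over. Pictures are saved under pics/ and viewed, at most 10 in all, crops included, and the job is handed in when it is done.

Besides the shell and the picture viewer there is one more tool, called after ">>>" as name(argument=value, ...), one argument or row to a line, values as JSON. send_rows: Moves the arm, as the interface text tells. Its arguments: {"type":"object","properties":{"moves":{"type":"string"},"newtons":{"type":"number"}},"required":["moves"]}

```bash
mkdir -p pics; ls
cat > h.py <<'E'
import numpy as np, cv2
from scipy.spatial.transform import Rotation as R
from plant import ctrl
def cam(n,save=None):
    d=ctrl.read_camera(n)
    if save: cv2.imwrite(save,d['image'][:,:,::-1])
    return d
def f(d): return d['image'].shape[0]/2/np.tan(np.radians(d['fovy'])/2)
def px2w(d,u,v,z):
    F=f(d);E=np.array(d['extrinsics']);r=E[:3,:3]@np.array([(u-d['cx'])/F,-(v-d['cy'])/F,-1]);o=E[:3,3]
    return o+r*(z-o[2])/r[2]
def w2px(d,p):
    E=np.array(d['extrinsics']);c=E[:3,:3].T@(np.array(p)-E[:3,3]);F=f(d)
    return np.array([d['cx']+F*c[0]/-c[2],d['cy']-F*c[1]/-c[2]])
E
python3 - <<'E'
from h import *
a=cam('top','pics/top0.png');b=cam('side','pics/side0.png')
for d in(a,b): print({k:v for k,v in d.items() if k!='image'})
print(ctrl.get_state())
E
```

```text
pics
{'fovy': 46.01321334840057, 'cx': 273.94495585539465, 'cy': 211.11567998772864, 'extrinsics': array([[ 2.57677587e-02,  9.95076976e-01, -9.56965750e-02,
         3.84166046e-01],
       [-9.99667584e-01,  2.55667891e-02, -3.32582297e-03,
        -2.42801056e-02],
       [-8.62795716e-04,  9.57504630e-02,  9.95404995e-01,
         1.43331063e+00],
       [ 0.00000000e+00,  0.00000000e+00,  0.00000000e+00,
         1.00000000e+00]])}
{'fovy': 45.05224432798291, 'cx': 286.89757906008833, 'cy': 214.175555232996, 'extrinsics': array([[ 0.99967032, -0.02554245,  0.00261435,  0.5104622 ],
       [ 0.01897254,  0.66623547, -0.74550006, -0.82934731],
       [ 0.01730013,  0.74530388,  0.66650043,  0.80579434],
       [ 0.        ,  0.        ,  0.        ,  1.        ]])}
{'time': 0.1, 'qpos': array([ 1.05101780e+00,  2.87119321e-01,  1.57800205e+00, -5.70935914e-06,
        1.27859149e+00, -1.49967547e-01]), 'dq': array([ 0.00142869, -0.00212872, -0.00201226,  0.0003535 , -0.00073023,
        0.00084738]), 'joint_efforts': array([ 6.44873398e-04, -4.07299626e+01, -2.93697667e+01, -1.80658799e-04,
        3.45050408e-03,  6.23988370e-06]), 'eef_pos': array([0.24364841, 0.62890251, 0.24407275]), 'tcp_rot': array([ 1.83852721e-01,  9.82953230e-01, -1.00211651e-03, -3.45821742e-04]), 'contact_force': array([ 0.29964327, -0.12465549,  1.39485683]), 'wrist_torque': array([-0.04574832, -0.04246503, -0.07905657]), 'finger_force': 0.0, 'opening': 0.9991429798521414}
```

View pics/top0.png

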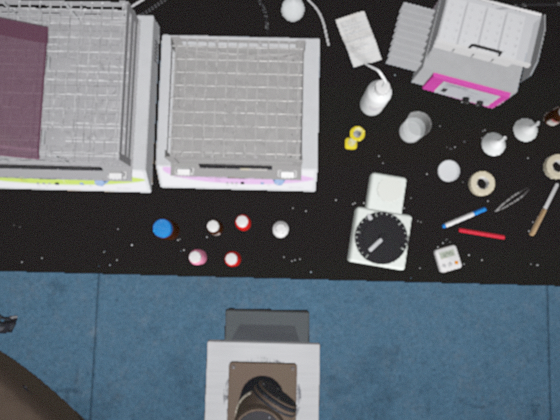

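View pics/side0.png

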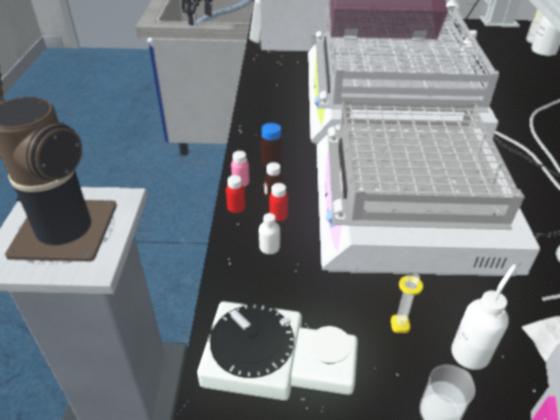

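Candidates for the vial: top image (213,227), brown with a white cap (side ~273,178). The others are red (243,222), red (232,259), pink (198,257), the larger brown bottle with a blue cap (163,229) and white (281,229). I choose (213,227) and will check it in a crop.

Run:
```python
import cv2,numpy as np
a=cv2.imread('pics/top0.png');b=cv2.imread('pics/side0.png')
c1=cv2.resize(a[165:275,340:420],(400,550)[::1],interpolation=cv2.INTER_CUBIC)
c2=cv2.resize(b[115:265,215:305],(330,550),interpolation=cv2.INTER_CUBIC)
cv2.imwrite('pics/c1.png',np.hstack([c1,c2]))
c3=cv2.resize(b[290:400,190:365],(700,440),interpolation=cv2.INTER_CUBIC)
c4=cv2.resize(a[210:270,190:295],(280,160),interpolation=cv2.INTER_CUBIC)
cv2.imwrite('pics/c2.png',np.vstack([c3,np.hstack([c4,np.zeros((160,420,3),np.uint8)])]))
```

```text
(no output)
```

View pics/c1.png

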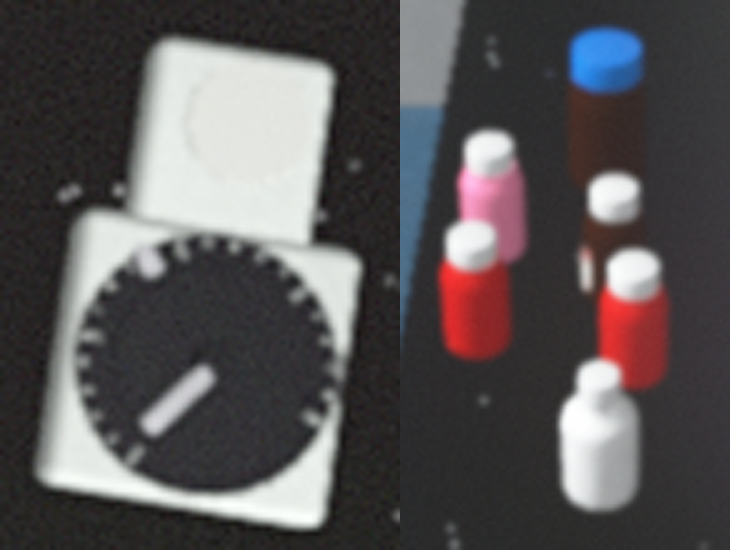

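View pics/c2.png

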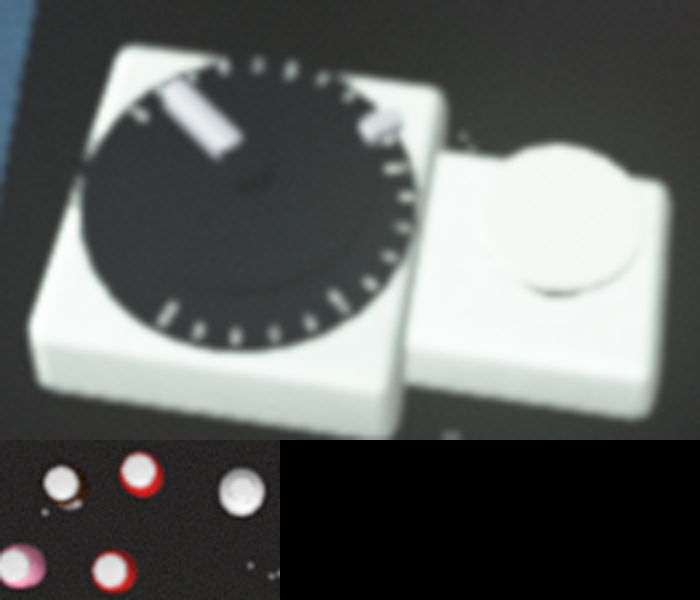

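Stirrer in the top view: ring centre ≈(382,237.6), rib outer end ≈(369.6,251), tab ≈(370,217.6), plate ≈(389.4,189). The chosen vial is the brown one with the white cap and a label (top 213.2,226.1; side 273,165.5). The red and pink bottles flank it.

Run:
```python
from h import *
a=cam('top');b=cam('side')
T=lambda u,v:(340+u/5,165+v/5)
S=lambda u,v:(190+u/4,290+v/4)
r=lambda n,p,q,z:print(n,px2w(a,*p,z)[:2].round(4),px2w(b,*q,z)[:2].round(4))
r('ring',T(210,363),S(248,205),.062)
r('plate',T(247,120),S(560,218),.078)
r('ribtop outer',T(148,430),S(172,88),.090)
r('ribtop inner',T(210,371),S(230,147),.090)
r('tab',T(151,263),S(380,125),.068)
r('vialcap',(213.25,226.1),(273.1,165.5),.087)
r('white',(280.7,229),(215+199/3.667,115+372/3.667),.091)
r('red1',(190+140/2.667,210+30/2.667),(215+233/3.667,115+263/3.667),.087)
r('red2',(190+111/2.667,210+132/2.667),(215+70/3.667,115+235/3.667),.087)
r('blue',(163,228.5),(271.5,131),.109)
```

```text
ring [ 0.45   -0.3209] [ 0.4538 -0.3273]
plate [ 0.5841 -0.3372] [ 0.5861 -0.3404]
ribtop outer [ 0.4115 -0.2815] [ 0.4187 -0.2876]
ribtop inner [ 0.4443 -0.3149] [ 0.4463 -0.3176]
tab [ 0.5042 -0.2867] [ 0.5096 -0.2882]
vialcap [0.4683 0.1446] [0.4714 0.1475]
white [ 0.4649 -0.0394] [ 0.4707 -0.0384]
red1 [0.4836 0.0653] [0.4869 0.0672]
red2 [0.379  0.0915] [0.3838 0.0912]
blue [0.457  0.2763] [0.4629 0.2638]
```

Both cameras agree to about 4 mm, and dial to plate measures 134 mm (135 given). Estimates: dial centre (0.452,-0.324), stirrer yaw about -6.6°, dial angle about 0.18, mark about 1.91. The vial is at (0.470,0.146). I'll close along world x, clear of the red bottle.

```bash
cat >> h.py <<'E'
def row(p,yaw,p0=None,y0=None):
    """row from current measured pose to TCP p, tool down, tool y axis at world yaw deg"""
    s=ctrl.get_state(); A=R.from_quat(s['tcp_rot']); P=s['eef_pos'] if p0 is None else np.array(p0)
    if y0 is not None: A=down(y0)
    t=(A.inv()*down(yaw)).as_rotvec()/(2*np.pi); d=A.inv().apply(np.array(p)-P)/.2
    print(' '.join('%.4f'%x for x in [*t,*d]))
def down(yaw):
    c,s=np.cos(np.radians(yaw)),np.sin(np.radians(yaw)); y=np.array([c,s,0]);z=np.array([0,0,-1.])
    return R.from_matrix(np.c_[np.cross(y,z),y,z])
E
python3 - <<'E'
from h import *
row((.470,.146,.2),0)
E
```

```text
-0.0002 0.0001 0.1911 -1.9278 -1.8427 0.2245
```

>>> send_rows(
  moves="0 0 0.191 -0.96 -0.92 0.1 1;0 0 0.191 -0.96 -0.92 0.1 1;0 0 0.191 -0.96 -0.92 0.1 1;0 0 0.191 -0.96 -0.92 0.1 1;0 0 0.191 -0.96 -0.92 0.1 1;0 0 0.191 -0.96 -0.92 0.1 1;0 0 0.191 -0.96 -0.92 0.1 1",
  newtons=30,
)

```text
time: 1.08
eef_pos: [0.3566, 0.3878, 0.2252]
tcp_rot: [0.708, 0.706, -0.0, -0.0]
contact_force: [0.3, 0.3, 0.5]
opening: 1.003
finger_force: 0.0
```

Run:
```python
from h import *
row((.470,.146,.15),0)
```

```text
-0.0000 0.0000 -0.0005 -1.2072 0.5711 0.3761
```

>>> send_rows(
  moves="0 0 0 -1 0.57 0.37 1;0 0 0 -1 0.57 0.37 1;0 0 0 -1 0.57 0.37 1;0 0 0 -1 0.57 0.37 1;0 0 0 -1 0.57 0.37 1",
)

```text
time: 1.7
eef_pos: [0.471, 0.1857, 0.1498]
tcp_rot: [0.709, 0.706, -0.001, -0.001]
contact_force: [-0.6, 0.3, 0.3]
opening: 0.997
finger_force: 0.0
```

>>> send_rows(
  moves="0 0 0 -0.205 0 0 1;0 0 0 -0.205 0 0 1;0 0 0 -0.205 0 0 1",
)

```text
time: 2.08
eef_pos: [0.4705, 0.1484, 0.1517]
tcp_rot: [0.707, 0.708, 0.0, -0.0]
contact_force: [-0.0, -0.1, 0.8]
opening: 1.001
finger_force: 0.0
```

Run:
```python
from h import *
row((.470,.146,.035),0)
a=cam('top','pics/t1.png');b=cam('side','pics/s1.png')
x=cv2.imread('pics/t1.png')[180:280,170:310];y=cv2.imread('pics/s1.png')[90:270,190:330]
cv2.imwrite('pics/v1.png',np.hstack([cv2.resize(x,(400,286)),cv2.resize(y,(222,286))]) if 0 else np.hstack([cv2.resize(x,(420,300)),cv2.resize(y,(350,450))[:300]]))
```

```text
0.0001 -0.0001 0.0002 -0.0126 -0.0030 0.5836
```

View pics/v1.png

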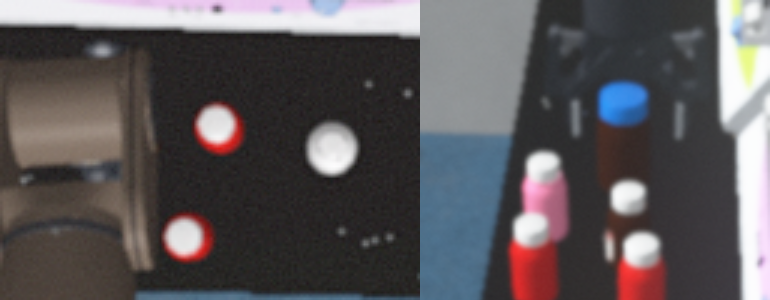

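The pads, at crop (575,118) and (679,118), straddle the vial (x≈628). Going down and gripping.

>>> send_rows(
  moves="0 0 0 -0.007 0 0.25 1;0 0 0 -0.007 0 0.45 1;0 0 0 -0.007 0 0.57 1;0 0 0 -0.007 0 0.578 1;0 0 0 -0.007 0 0.578 1;0 0 0 -0.007 0 0.578 -1;0 0 0 -0.007 0 0.578 -1;0 0 0 -0.007 0 0.578 -1;0 0 0 -0.007 0 0.578 -1;0 0 0 -0.007 0 0.578 -1;0 0 0 -0.007 0 0.578 -1",
  newtons=35,
)

```text
time: 3.55
eef_pos: [0.4715, 0.1462, 0.0367]
tcp_rot: [0.707, 0.707, 0.001, 0.0]
contact_force: [-0.1, -0.0, 5.9]
opening: 0.483
finger_force: 35.6
```

>>> send_rows(
  moves="0 0 0 0 0 -0.2 -1;0 0 0 0 0 -0.5 -1;0 0 0 0 0 -0.75 -1;0 0 0 -0.3 0.1 -0.75 -1;0 0 0 -0.6 0.2 -0.75 -1;0 0 0 -0.85 0.3 -0.75 -1;0 0 0 -1 0.4 -0.75 -1;0 0 0 -1 0.4 -0.75 -1",
)

```text
time: 4.55
eef_pos: [0.5514, -0.056, 0.1851]
tcp_rot: [0.708, 0.706, -0.0, -0.0]
contact_force: [-0.4, 1.0, -0.4]
opening: 0.484
finger_force: 35.8
```

>>> send_rows(
  moves="0 0 0 -0.3 0.07 0 -1;0 0 0 -0.6 0.13 0 -1;0 0 0 -0.9 0.17 0 -1;0 0 0 -1 0.17 0 -1;0 0 0 -1 0.17 0 -1",
)

```text
time: 5.18
eef_pos: [0.5844, -0.2536, 0.185]
tcp_rot: [0.707, 0.707, 0.0, -0.001]
contact_force: [-0.2, 0.5, -0.2]
opening: 0.479
finger_force: 35.8
```

Run:
```python
from h import *
row((.585,-.339,.150),0)
```

```text
-0.0002 -0.0002 -0.0001 -0.4271 0.0032 0.1742
```

>>> send_rows(
  moves="0 0 0 -0.25 0 0 -1;0 0 0 -0.427 0 0.1 -1;0 0 0 -0.427 0 0.2 -1;0 0 0 -0.427 0 0.25 -1;0 0 0 -0.427 0 0.25 -1;0 0 0 -0.427 0 0.25 -1",
)

```text
time: 5.92
eef_pos: [0.5858, -0.3382, 0.1366]
tcp_rot: [0.706, 0.708, 0.0, 0.001]
contact_force: [0.9, 0.6, -0.4]
opening: 0.483
finger_force: 35.8
```

Run:
```python
from h import *
b=cam('side','pics/s2.png');a=cam('top','pics/t2.png')
y=cv2.imread('pics/s2.png')[230:410,190:400]
cv2.imwrite('pics/v2.png',cv2.resize(y,(700,600),interpolation=cv2.INTER_CUBIC))
p=ctrl.get_state()['eef_pos'];print(p)
for q in [(p[0],p[1],p[2]-.037),(p[0],p[1],p[2]+.05),(.585,-.339,.078)]:
  u=w2px(b,q);print((u-[190,230])*10/3, w2px(a,q))
```

```text
[ 0.58583505 -0.33883825  0.1370309 ]
[469.27045633 353.38808616] [391.87100721 187.23209057]
[483.44008837 242.9762204 ] [399.95430216 182.31613051]
[464.34597531 379.19039287] [390.04408828 188.67887535]
```

View pics/v2.png

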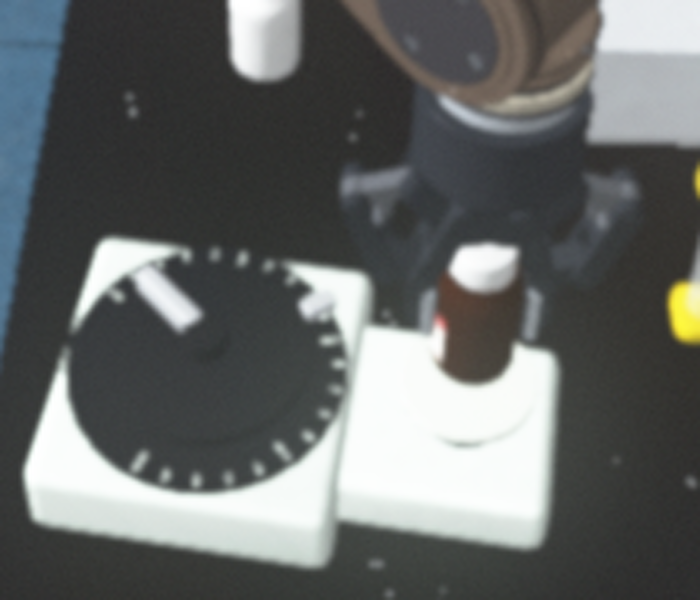

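Run:
```python
from h import *
import itertools
A=cam('top');B=cam('side')
def ell(img,seed,thr):
    g=cv2.cvtColor(img,cv2.COLOR_BGR2GRAY); g=cv2.GaussianBlur(g,(3,3),0)
    m=(g<thr).astype(np.uint8)
    cs,_=cv2.findContours(m,cv2.RETR_CCOMP,cv2.CHAIN_APPROX_NONE)
    c=[c for c in cs if cv2.pointPolygonTest(c,seed,False)>0]
    c=min(c,key=cv2.contourArea); h=cv2.convexHull(c); return cv2.fitEllipse(h)
for n,d,s in(('top',A,(390,245)),('side',B,(255,350))):
    e=ell(cv2.imread(f'pics/{n}0.png'),s,110); print(n,e,px2w(d,*e[0],.060))
    # expected ellipse size
    o=px2w(d,*e[0],.060); q=np.array([w2px(d,o+.074*np.array([np.cos(t),np.sin(t),0])) for t in np.linspace(0,6.28,60)],np.float32)
    print(' expected',cv2.fitEllipse(q))
```

```text
top ((304.5318603515625, 252.51832580566406), (608.099609375, 721.6717529296875), 34.90513610839844) [ 0.40330936 -0.10726843  0.06      ]
 expected ((304.533935546875, 252.65725708007812), (53.3964958190918, 53.7607536315918), 149.80174255371094)
side ((270.361328125, 232.92669677734375), (585.9700317382812, 673.7916870117188), 75.74581909179688) [ 0.47361989 -0.05613212  0.06      ]
 expected ((270.28973388671875, 234.1744384765625), (48.5894775390625, 69.93021392822266), 89.50184631347656)
```

```bash
cat > fit.py <<'E'
from h import *
from scipy.optimize import minimize
def model(d,x,y,yaw,k=4):
    M=np.zeros((420*k,560*k),np.uint8);c,s=np.cos(yaw),np.sin(yaw)
    P=lambda q:np.array([(w2px(d,(x+c*a-s*b,y+s*a+c*b,z))+.5)*k for a,b,z in q],np.int32)
    box=lambda x0,x1,w,h:[(a,b,z) for a in(x0,x1) for b in(-w,w) for z in(0,h)]
    cir=lambda cx,r,z:[(cx+r*np.cos(t),r*np.sin(t),z) for t in np.linspace(0,6.28,60)]
    for q,v in((box(.07,.183,.05,.046),1),(box(-.0775,.0775,.078,.054),1),(cir(.135,.035,.078)+cir(.135,.035,.07),1),(cir(0,.074,.060)+cir(0,.074,.054)+cir(0,.055,.074),0)):
        cv2.fillConvexPoly(M,cv2.convexHull(P(q)),v)
    return cv2.resize(M.astype(np.float32),(560,420),interpolation=cv2.INTER_AREA)
E
python3 - <<'E'
from fit import *
for n,roi in(('top',(160,280,335,425)),('side',(290,405,190,370))):
    d=cam(n);g=cv2.imread(f'pics/{n}0.png',0).astype(float);a,b,c,e=roi
    G=np.clip((g[a:b,c:e]-60)/120,0,1)
    cost=lambda p:((cv2.GaussianBlur(model(d,p[0]/100,p[1]/100,p[2]/10),(3,3),0)[a:b,c:e]-G)**2).sum()
    r=minimize(cost,[45.2,-32.4,-1.15],method='Nelder-Mead',options=dict(initial_simplex=[[45.2,-32.4,-1.15],[45.8,-32.4,-1.15],[45.2,-31.8,-1.15],[45.2,-32.4,-.8]]))
    x,y,w=r.x/[100,100,10];print(n,x,y,np.degrees(w),r.fun,'plate',x+.135*np.cos(w),y+.135*np.sin(w))
E
```

```text
top 0.4486621531437662 -0.31953031146591876 -8.059133882608656 251.92482340494792 plate 0.5823288801092951 -0.3384566450338011
side 0.45244901066379906 -0.31594313771462645 -7.823673012512123 768.8522954644097 plate 0.5861923877379919 -0.3343200005804771
```

>>> send_rows(
  moves="0 0 0 0.02 -0.014 0.05 -1;0 0 0 0.02 -0.014 0.09 -1;0 0 0 0.02 -0.014 0.1 -1;0 0 0 0.02 -0.014 0.105 -1;0 0 0 0.02 -0.014 0.105 -1;0 0 0 0.02 -0.014 0.105 -1",
)

```text
time: 6.98
eef_pos: [0.5824, -0.3353, 0.1148]
tcp_rot: [0.707, 0.707, 0.0, 0.0]
contact_force: [-0.3, -0.2, 0.1]
opening: 0.482
finger_force: 35.9
```

>>> send_rows(
  moves="0 0 0 0 0 0.006 -1;0 0 0 0 0 0.006 -1;0 0 0 0 0 0.006 -1",
)

```text
time: 7.35
eef_pos: [0.5825, -0.3353, 0.1148]
tcp_rot: [0.707, 0.707, -0.0, 0.0]
contact_force: [-1.7, 2.3, 4.9]
opening: 0.485
finger_force: 36.3
```

Contact. Releasing gently and looking.

>>> send_rows(
  moves="0 0 0 0 0 0 -0.02;0 0 0 0 0 0 0.15;0 0 0 0 0 0 0.4;0 0 0 0 0 0 0.8;0 0 0 0 0 0 1;0 0 0 0 0 0 1",
)

```text
time: 8.1
eef_pos: [0.5823, -0.3352, 0.1134]
tcp_rot: [0.707, 0.707, -0.0, -0.0]
contact_force: [1.1, 0.2, -0.1]
opening: 0.999
finger_force: 0.0
```

>>> send_rows(
  moves="0 0 0 0 0 -0.1 1;0 0 0 0 0 -0.3 1;0 0 0 0 0 -0.5 1;0 0 0 0.3 0 -0.6 1;0 0 0 0.6 0 -0.6 1;0 0 0 0.9 0 -0.6 1;0 0 0 0.9 0 -0.6 1;0 0 0 0.9 0 -0.6 1",
)

```text
time: 9.1
eef_pos: [0.5826, -0.1555, 0.235]
tcp_rot: [0.707, 0.708, 0.0, 0.001]
contact_force: [-0.3, -0.5, -0.1]
opening: 1.001
finger_force: 0.0
```

Run:
```python
from h import *
b=cam('side','pics/s3.png');a=cam('top','pics/t3.png')
y=cv2.imread('pics/s3.png')[280:410,190:380];x=cv2.imread('pics/t3.png')[165:275,340:420]
cv2.imwrite('pics/v3.png',np.hstack([cv2.resize(x,(320,440),interpolation=cv2.INTER_CUBIC),cv2.resize(y,(475,325),interpolation=cv2.INTER_CUBIC)[:440] if 0 else cv2.copyMakeBorder(cv2.resize(y,(475,325),interpolation=cv2.INTER_CUBIC),0,115,0,0,cv2.BORDER_CONSTANT)]))
```

```text
(no output)
```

View pics/v3.png

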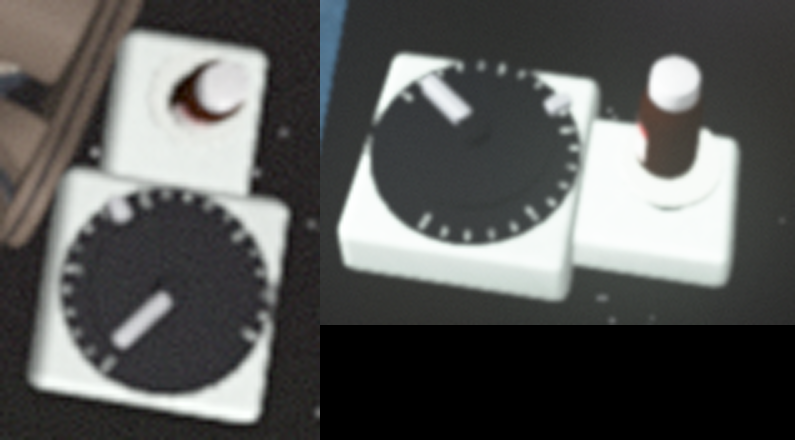

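Run:
```python
from h import *
a=cam('top');b=cam('side')
print(px2w(a,340+222/4,165+86/4,.165),'plate .5823 -.3385'); print(px2w(b,190+355/2.5,280+68/2.5,.165),'plate .5862 -.3343')
T=lambda u,v:(340+u/5,165+v/5)
S=lambda u,v:(190+u/4,290+v/4)
ang=lambda p,c:np.degrees(np.arctan2(*(p-c)[[1,0]]))
for d,o,i,t,c,w in((a,T(148,430),T(210,371),T(151,263),(.4487,-.3195),-8.06),(b,S(172,88),S(230,147),S(380,125),(.4524,-.3159),-7.82)):
    c=np.array(c);P=lambda q,z:px2w(d,*q,z)[:2]
    o,i,t=P(o,.09),P(i,.09),P(t,.068)
    print('rib',ang(o,c)-w,ang(o,i)-w,np.hypot(*(o-c)),np.hypot(*(i-c)),'tab',ang(t,c)-w,np.hypot(*(t-c)))
```

```text
[ 0.57816164 -0.33289191  0.165     ] plate .5823 -.3385
[ 0.58328144 -0.33007524  0.165     ] plate .5862 -.3343
rib 142.40125075861164 142.5333155216482 0.05319017714140577 0.006389290661458778 tab 38.654714090405434 0.06451870801789
rib 147.8093241135067 140.40154273634948 0.043945059429309534 0.006343109979063483 tab 33.68313575115227 0.06357074852988945
```

The vial stands upright but about 6 mm off centre (−3.5,+5 mm) in both cameras. I'll re-grasp and shift it.

>>> send_rows(
  moves="0 0 0 -0.3 0 0 1;0 0 0 -0.6 0 0 1;0 0 0 -0.88 0 0 1;0 0 0 -0.88 0 0.05 1;0 0 0 -0.88 0 0.3 1;0 0 0 -0.88 0 0.5 1;0 0 0 -0.88 0 0.58 1;0 0 0 -0.88 0 0.59 1;0 0 0 -0.88 0 0.59 1;0 0 0 -0.88 0 0.59 0.2;0 0 0 -0.88 0 0.59 -1;0 0 0 -0.88 0 0.59 -1",
  newtons=25,
)

```text
time: 10.8
eef_pos: [0.5828, -0.3315, 0.1167]
tcp_rot: [0.707, 0.707, 0.0, 0.001]
contact_force: [-0.7, -0.8, 2.6]
opening: 0.489
finger_force: 25.7
```

>>> send_rows(
  moves="0 0 0 0 0 0 -1;0 0 0 0 0 0 -1;0 0 0 0 0 -0.02 -1;0 0 0 0 0 -0.03 -1;0 0 0 -0.025 0.017 -0.03 -1;0 0 0 -0.025 0.017 -0.03 -1;0 0 0 -0.025 0.017 -0.01 -1;0 0 0 -0.025 0.017 0 -1;0 0 0 -0.025 0.017 0.001 -1;0 0 0 -0.025 0.017 0.001 -1",
)

```text
time: 12.05
eef_pos: [0.5858, -0.3363, 0.1167]
tcp_rot: [0.707, 0.707, -0.0, 0.0]
contact_force: [-1.9, 0.5, 6.1]
opening: 0.483
finger_force: 25.9
```

>>> send_rows(
  moves="0 0 0 0 0 0 -0.02;0 0 0 0 0 0 0.15;0 0 0 0 0 0 0.4;0 0 0 0 0 0 0.8;0 0 0 0 0 0 1;0 0 0 0 0 -0.1 1;0 0 0 0 0 -0.3 1;0 0 0 0 0 -0.55 1;0 0 0 0.3 0 -0.6 -1;0 0 0 0.6 0 -0.6 -1;0 0 0 0.9 0 -0.6 -1;0 0 0 0.9 0 -0.6 -1",
)

```text
time: 13.55
eef_pos: [0.5858, -0.1525, 0.2373]
tcp_rot: [0.705, 0.709, 0.001, 0.001]
contact_force: [-0.3, 1.1, 0.4]
opening: 0.143
finger_force: 0.0
```

```bash
cat > meas.py <<'E'
from h import *
def meas(tag,show=False):
    out=[]
    for n,c,w in(('top',(.4487,-.3195),-8.06),('side',(.4524,-.3159),-7.82)):
        d=cam(n,f'pics/{n}_{tag}.png');c=np.array(c)
        # rectify: 0.25 mm/pixel polar-ready patches at two heights
        for nm,z,r0,r1 in(('rib',.090,.015,.050),('tab',.068,.058,.074)):
            th=np.radians(np.arange(-60,200,.5));rr=np.arange(r0,r1,.001)
            U=np.array([[w2px(d,(c[0]+r*np.cos(t+np.radians(w)),c[1]+r*np.sin(t+np.radians(w)),z)) for t in th] for r in rr],np.float32)
            g=cv2.remap(cv2.cvtColor(d['image'],cv2.COLOR_RGB2GRAY),U,None,cv2.INTER_LINEAR).astype(float).mean(0)
            k=int(g.argmax());s=slice(max(k-24,0),k+25);wt=np.clip(g[s]-g[s].max()*.5,0,None)
            print(n,nm,'%.1f'%(np.degrees(th[s])@wt/wt.sum()),'peak %.0f med %.0f'%(g.max(),np.median(g)))
E
python3 - <<'E'
from meas import *
meas('a')
a=cv2.imread('pics/top_a.png')[165:275,340:420];b=cv2.imread('pics/side_a.png')[280:410,190:380]
cv2.imwrite('pics/v4.png',np.hstack([cv2.resize(a,(320,440),interpolation=cv2.INTER_CUBIC),cv2.copyMakeBorder(cv2.resize(b,(475,325),interpolation=cv2.INTER_CUBIC),0,115,0,0,cv2.BORDER_CONSTANT)]))
E
```

```text
top rib 138.5 peak 206 med 52
top tab 39.5 peak 189 med 81
side rib 151.1 peak 232 med 62
side tab 135.5 peak 232 med 94
```

View pics/v4.png

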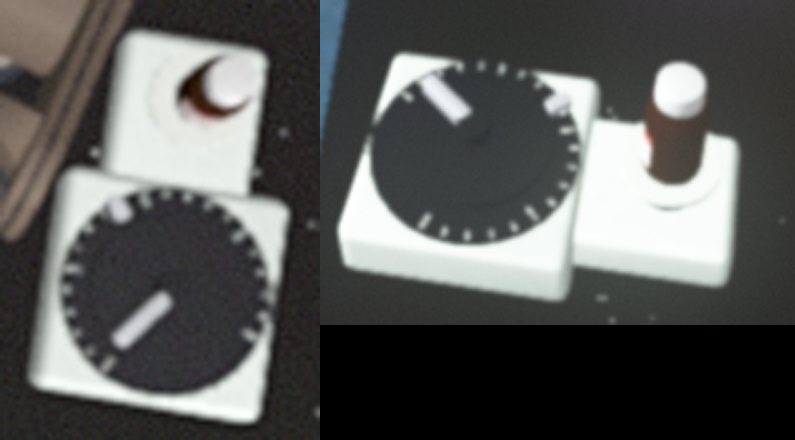

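The vial is now centred within about 3 mm: base at 674 against plate 668 in the side view. The rib sits at about 140° and the tab at 39° relative to the stirrer. Next, the dial.

Run:
```python
from h import *
row((.410,-.310,.12),-47.5)
C=np.array([.021,.035])
for t in range(0,105,6):
    a=np.radians(t);c,s=np.cos(a),np.sin(a);p=C-np.array([c*C[0]-s*C[1],s*C[0]+c*C[1]])
    print(t,'%.4f %.3f %.3f'%(t/360,*(p/.2)))
```

```text
0.0004 0.0001 0.1323 -0.7671 -0.8830 0.5842
0 0.0000 0.000 0.000
6 0.0167 0.019 -0.010
12 0.0333 0.039 -0.018
18 0.0500 0.059 -0.024
24 0.0667 0.080 -0.028
30 0.0833 0.102 -0.029
36 0.1000 0.123 -0.028
42 0.1167 0.144 -0.025
48 0.1333 0.165 -0.020
54 0.1500 0.185 -0.013
60 0.1667 0.204 -0.003
66 0.1833 0.222 0.008
72 0.2000 0.239 0.021
78 0.2167 0.254 0.036
84 0.2333 0.268 0.052
90 0.2500 0.280 0.070
96 0.2667 0.290 0.089
102 0.2833 0.298 0.109
```

>>> send_rows(
  moves="0 0 0.03 -0.19 -0.22 0.1 -1;0 0 0.06 -0.38 -0.44 0.2 -1;0 0 0.09 -0.57 -0.66 0.3 -1;0 0 0.132 -0.767 -0.883 0.3 -1;0 0 0.132 -0.767 -0.883 0.3 -1;0 0 0.132 -0.767 -0.883 0.45 -1;0 0 0.132 -0.767 -0.883 0.58 -1;0 0 0.132 -0.767 -0.883 0.58 -1;0 0 0.132 -0.767 -0.883 0.58 -1",
)

```text
time: 14.78
eef_pos: [0.4094, -0.3112, 0.1206]
tcp_rot: [0.932, 0.362, 0.0, 0.001]
contact_force: [-0.0, -0.7, -0.2]
opening: 0.0
finger_force: 0.0
```

Run:
```python
from h import *
row((.410,-.310,.12),-47.5)
d=cam('side','pics/s5.png');y=d['image'][270:390,185:305,::-1]
t=cam('top')['image'][195:275,340:420,::-1]
cv2.imwrite('pics/v5.png',np.hstack([cv2.resize(y,(400,400),interpolation=cv2.INTER_CUBIC),cv2.resize(t,(400,400),interpolation=cv2.INTER_CUBIC)]))
p=ctrl.get_state()['eef_pos']
print((w2px(d,p+[0,0,-.014])-[185,270])/.3)
```

```text
0.0003 0.0000 -0.0001 0.0064 -0.0023 0.0031
[135.82400335 156.19903473]
```

View pics/v5.png

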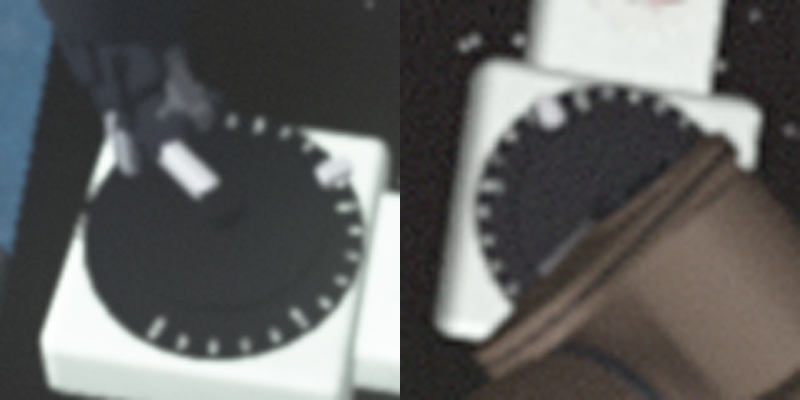

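>>> send_rows(
  moves="0 0 0 0.005 0 0.08 -1;0 0 0 0.005 0 0.14 -1;0 0 0 0.005 0 0.15 -1;0 0 0 0.005 0 0.16 -1;0 0 0 0.005 0 0.16 -1",
)

```text
time: 15.5
eef_pos: [0.4098, -0.3089, 0.0876]
tcp_rot: [0.932, 0.363, -0.0, -0.0]
contact_force: [-1.2, 2.6, 5.3]
opening: 0.0
finger_force: 2.0
```

>>> send_rows(
  moves="0 0 0 0 0 0.01 -1;0 0 0 0 0 0.018 -1;0 0 0 0 0 0.018 -1",
)

```text
time: 15.88
eef_pos: [0.4099, -0.3094, 0.0847]
tcp_rot: [0.932, 0.363, -0.0, 0.0]
contact_force: [-2.7, 2.2, 7.2]
opening: -0.0
finger_force: 3.7
```

>>> send_rows(
  moves="0 0 0 0 0 0.005 -1;0 0 0.0083 0.01 -0.005 0.005 -1;0 0 0.0167 0.019 -0.01 0.005 -1;0 0 0.025 0.029 -0.014 0.005 -1;0 0 0.0333 0.039 -0.018 0.005 -1;0 0 0.0417 0.049 -0.021 0.005 -1;0 0 0.05 0.059 -0.024 0.005 -1;0 0 0.0583 0.069 -0.026 0.005 -1;0 0 0.0667 0.08 -0.028 0.005 -1;0 0 0.0667 0.08 -0.028 0.005 -1",
)

```text
time: 17.12
eef_pos: [0.4177, -0.2942, 0.0838]
tcp_rot: [0.987, 0.161, -0.001, -0.0]
contact_force: [-4.9, 2.0, 8.5]
opening: -0.002
finger_force: 4.1
```

```bash
cat > m2.py <<'E'
from h import *
def m2(c=(.4525,-.3225),w=-7.9,tag='x'):
    d=cam('side',f'pics/m_{tag}.png');g0=cv2.cvtColor(d['image'],cv2.COLOR_RGB2GRAY)
    for nm,z,r0,r1,lo,hi in(('rib',.087,.018,.048,20,150),('tab',.068,.059,.074,20,60)):
        th=np.radians(np.arange(lo,hi,.5))
        U=np.array([[w2px(d,(c[0]+r*np.cos(t+np.radians(w)),c[1]+r*np.sin(t+np.radians(w)),z)) for t in th] for r in np.arange(r0,r1,.001)],np.float32)
        g=cv2.remap(g0,U,None,cv2.INTER_LINEAR).astype(float).mean(0)
        k=int(g.argmax());s=slice(max(k-24,0),k+25);wt=np.clip(g[s]-g[s].max()*.5,0,None)
        print(nm,'%.1f'%(np.degrees(th[s])@wt/wt.sum()),'peak %.0f med %.0f'%(g.max(),np.median(g)))
E
python3 -c "
from m2 import *
m2(tag='b')"
```

```text
rib 116.7 peak 181 med 56
tab 39.8 peak 221 med 132
```

>>> send_rows(
  moves="0 0 0.0111 0.0125 -0.007 0 -1;0 0 0.0222 0.0255 -0.013 0 -1;0 0 0.0333 0.039 -0.018 0 -1;0 0 0.0444 0.052 -0.022 0 -1;0 0 0.0556 0.066 -0.025 0 -1;0 0 0.0667 0.08 -0.028 0 -1;0 0 0.0778 0.0945 -0.029 0 -1;0 0 0.0889 0.109 -0.029 0 -1;0 0 0.1 0.123 -0.028 0 -1;0 0 0.1111 0.137 -0.0265 0 -1;0 0 0.1222 0.151 -0.024 0 -1;0 0 0.1222 0.151 -0.024 0 -1",
)

```text
time: 18.68
eef_pos: [0.4457, -0.2792, 0.0838]
tcp_rot: [0.975, -0.221, 0.0, -0.001]
contact_force: [-2.0, 5.4, 8.5]
opening: 0.001
finger_force: 4.1
```

```bash
python3 -c "
from m2 import *
m2(tag='c')"
```

```text
rib 75.8 peak 220 med 61
tab 39.8 peak 223 med 133
```

>>> send_rows(
  moves="0 0 0.0111 0.0125 -0.007 0 -1;0 0 0.0222 0.0255 -0.013 0 -1;0 0 0.0333 0.039 -0.018 0 -1;0 0 0.0444 0.052 -0.022 0 -1;0 0 0.0556 0.066 -0.025 0 -1;0 0 0.0667 0.08 -0.028 0 -1;0 0 0.0667 0.08 -0.028 0 -1",
)

```text
time: 19.6
eef_pos: [0.4634, -0.2815, 0.0843]
tcp_rot: [0.908, -0.419, 0.002, -0.001]
contact_force: [0.9, 5.3, 7.5]
opening: -0.003
finger_force: 3.9
```

```bash
python3 -c "
from m2 import *
m2(tag='d')
from meas import *
meas('d')
x=cv2.imread('pics/m_d.png')[275:385,195:305];y=cv2.imread('pics/top_d.png')[195:275,340:420]
cv2.imwrite('pics/v6.png',np.hstack([cv2.resize(x,(400,400),interpolation=cv2.INTER_CUBIC),cv2.resize(y,(400,400),interpolation=cv2.INTER_CUBIC)]))
"
```

```text
rib 51.7 peak 218 med 74
tab 39.8 peak 222 med 146
top rib 15.0 peak 118 med 95
top tab 96.9 peak 105 med 77
side rib 39.8 peak 207 med 62
side tab 35.9 peak 223 med 82
```

>>> send_rows(
  moves="0 0 0.0083 0.0095 -0.005 0 -1;0 0 0.0167 0.019 -0.01 0 -1;0 0 0.0194 0.022 -0.0115 0 -1;0 0 0.0194 0.022 -0.0115 0 -1;0 0 0.0194 0.022 -0.0115 -0.03 -1;0 0 0.0194 0.022 -0.0115 -0.2 -1;0 0 0.0194 0.022 -0.0115 -0.5 -1;0 0 0.0194 -0.25 -0.4 -0.6 -1;0 0 0.0194 -0.5 -0.7 -0.6 -1;0 0 0.0194 -0.7 -0.7 -0.6 -1;0 0 0.0194 -0.7 -0.7 -0.6 -1",
)

```text
time: 21.12
eef_pos: [0.4768, -0.0819, 0.2025]
tcp_rot: [0.882, -0.472, 0.001, -0.0]
contact_force: [-0.2, -0.8, -0.2]
opening: -0.0
finger_force: 0.0
```

```bash
python3 -c "
from m2 import *
m2(tag='e')
from meas import *
meas('e')
x=cv2.imread('pics/side_e.png')[285:385,195:295];y=cv2.imread('pics/top_e.png')[197:277,342:422]
cv2.imwrite('pics/v6.png',np.hstack([cv2.resize(x,(400,400),interpolation=cv2.INTER_CUBIC),cv2.resize(y,(400,400),interpolation=cv2.INTER_CUBIC)]))
"
```

```text
rib 47.9 peak 214 med 54
tab 40.3 peak 219 med 151
top rib 44.8 peak 207 med 52
top tab 39.6 peak 188 med 81
side rib 35.1 peak 211 med 65
side tab 36.1 peak 222 med 89
```

View pics/v6.png

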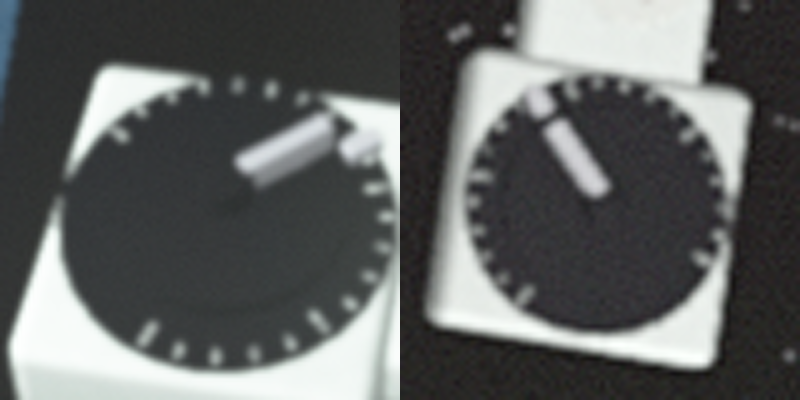

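Rib at about 45° and tab at about 39.6° in the top view (rib outer end (552,124), tab (539,101)), still slightly short. I'll refine by intersecting the rib's lines from both dial positions.

```bash
cat > ang.py <<'E'
from h import *
def line(img,d,z,c,r0,r1):
    X,Y=np.meshgrid(np.arange(-.08,.08,.0005),np.arange(-.08,.08,.0005))
    U=np.array([w2px(d,(c[0]+x,c[1]+y,z)) for x,y in zip(X.ravel(),Y.ravel())],np.float32).reshape(*X.shape,2)
    g=cv2.remap(cv2.cvtColor(img,cv2.COLOR_BGR2GRAY),U,None,cv2.INTER_CUBIC).astype(float)
    r=np.hypot(X,Y);m=(r>r0)&(r<r1)
    w=np.where(m,np.clip(g-110,0,60),0)
    if r0>.05: a=np.degrees(np.arctan2(Y,X));w=w*((a>15)&(a<45))
    q=np.c_[X.ravel(),Y.ravel()];w=w.ravel();mu=w@q/w.sum();C=np.cov(q.T,aweights=w);e,v=np.linalg.eigh(C)
    u=v[:,1];u=u*np.sign(u@mu);return mu+c,u,np.sqrt(e)
def report(now):
    d=cam('top');c=np.array([.4495,-.320]);L=[]
    for n in('pics/top0.png','pics/top_a.png',now):
        mu,u,e=line(cv2.imread(n),d,.090,c,0,.055);L.append((mu,u));print(n,mu.round(4),'dir %.1f'%np.degrees(np.arctan2(u[1],u[0])),e.round(4))
    A=[];b=[]
    for mu,u in L: nn=np.array([-u[1],u[0]]);A.append(nn);b.append(nn@mu)
    x=np.linalg.lstsq(np.array(A),np.array(b),rcond=None)[0];print('centre',x,[np.hypot(*(mu-x)).round(4) for mu,u in L])
    t,_,_=line(cv2.imread(now),d,.068,c,.057,.077);dd=lambda p:np.degrees(np.arctan2(*(p-x)[::-1]))
    print('tab',t,np.hypot(*(t-x)),'ang',dd(t),'rib via centroid',[dd(mu) for mu,u in L])
E
python3 -c "
from ang import *
report('pics/top_e.png')"
```

```text
pics/top0.png [ 0.4292 -0.2966] dir 130.3 [0.0047 0.0143]
pics/top_a.png [ 0.4292 -0.2967] dir 129.5 [0.005  0.0145]
pics/top_e.png [ 0.4738 -0.301 ] dir 39.6 [0.005  0.0137]
centre [ 0.44961309 -0.32100577] [np.float64(0.0318), np.float64(0.0317), np.float64(0.0314)]
tab [ 0.50974081 -0.28473722] 0.07021930317080674 ang 31.098037475399746 rib via centroid [np.float64(129.87292734868927), np.float64(129.9751144992754), np.float64(39.59178497428828)]
```

Run:
```python
from h import *
q=ctrl.get_state()['tcp_rot'];A=R.from_quat(q);s=ctrl.get_state()['eef_pos']
print(s,A.inv().apply(np.array([.467,-.2816,.12])-s)/.2)
```

```text
[ 0.47772997 -0.08536093  0.20286598] [0.78766249 0.58676209 0.4154394 ]
```

>>> send_rows(
  moves="0 0 0 0.25 0.2 0.1 -1;0 0 0 0.5 0.4 0.1 -1;0 0 0 0.75 0.55 0.15 -1;0 0 0 0.787 0.587 0.3 -1;0 0 0 0.787 0.587 0.42 -1;0 0 0 0.787 0.587 0.42 -1;0 0 0 0.787 0.587 0.42 -1",
)

```text
time: 22.2
eef_pos: [0.4666, -0.2818, 0.1195]
tcp_rot: [0.881, -0.474, 0.001, 0.0]
contact_force: [0.3, 1.0, 0.6]
opening: 0.002
finger_force: 0.0
```

Run:
```python
from h import *
s=ctrl.get_state();A=R.from_quat(s['tcp_rot'])
print(s['eef_pos'],A.inv().apply(np.array([.467,-.2816,.084])-s['eef_pos'])/.2)
```

```text
[ 0.46661594 -0.2817974   0.11947282] [-9.30191320e-06 -2.11115349e-03  1.77364679e-01]
```

>>> send_rows(
  moves="0 0 0 0 0 0.1 -1;0 0 0 0 0 0.16 -1;0 0 0 0 0 0.178 -1;0 0 0 0 0 0.178 -1;0 0 0 0 0 0.178 -1;0 0 0.0056 0.006 -0.0035 0.178 -1;0 0 0.0111 0.0125 -0.007 0.178 -1;0 0 0.0167 0.019 -0.01 0.178 -1;0 0 0.0167 0.019 -0.01 0.178 -1",
)

```text
time: 23.32
eef_pos: [0.4716, -0.2832, 0.0857]
tcp_rot: [0.855, -0.519, 0.002, -0.0]
contact_force: [-0.3, 1.4, 5.3]
opening: -0.006
finger_force: 3.2
```

```bash
python3 -c "
from m2 import *
m2(tag='f')"
```

```text
rib 39.1 peak 218 med 57
tab 40.8 peak 221 med 141
```

>>> send_rows(
  moves="0 0 0 0 0 -0.03 -1;0 0 0 0 0 -0.2 -1;0 0 0 0 0 -0.5 -1;0 0 0 -0.25 -0.4 -0.6 -1;0 0 0 -0.5 -0.7 -0.6 -1;0 0 0 -0.7 -0.7 -0.6 -1;0 0 0 -0.7 -0.7 -0.6 -1;0 0 0 -0.7 -0.7 -0.6 -1",
)

```text
time: 24.38
eef_pos: [0.5296, -0.093, 0.2034]
tcp_rot: [0.856, -0.518, 0.0, 0.0]
contact_force: [0.4, -0.3, 0.9]
opening: 0.0
finger_force: 0.0
```

```bash
python3 -c "
from m2 import *
m2(tag='g')
from meas import *
meas('g')
from ang import *
report('pics/top_g.png')"
```

```text
rib 39.3 peak 221 med 56
tab 40.9 peak 225 med 147
top rib 39.0 peak 207 med 53
top tab 39.5 peak 189 med 82
side rib 25.0 peak 213 med 67
side tab 36.1 peak 226 med 93
pics/top0.png [ 0.4292 -0.2966] dir 130.3 [0.0047 0.0143]
pics/top_a.png [ 0.4292 -0.2967] dir 129.5 [0.005  0.0145]
pics/top_g.png [ 0.4755 -0.3035] dir 33.2 [0.0052 0.0138]
centre [ 0.44932968 -0.32066738] [np.float64(0.0314), np.float64(0.0313), np.float64(0.0313)]
tab [ 0.50970825 -0.2847604 ] 0.0702487185924837 ang 30.739840508328108 rib via centroid [np.float64(129.87189075079428), np.float64(129.97551561551708), np.float64(33.225946116785416)]
```

```bash
cat > marks.py <<'E'
from h import *
from scipy.optimize import least_squares
def marks(n,file,c):
    d=cam(n);c=np.array(c);X,Y=np.meshgrid(np.arange(-.08,.08,.0005),np.arange(-.08,.08,.0005))
    U=np.array([w2px(d,(c[0]+x,c[1]+y,.060)) for x,y in zip(X.ravel(),Y.ravel())],np.float32).reshape(*X.shape,2)
    g=cv2.remap(cv2.cvtColor(cv2.imread(file),cv2.COLOR_BGR2GRAY),U,None,cv2.INTER_CUBIC)
    h=cv2.morphologyEx(g,cv2.MORPH_TOPHAT,cv2.getStructuringElement(cv2.MORPH_ELLIPSE,(19,19)))
    r=np.hypot(X,Y);m=((h>35)&(r>.058)&(r<.0735)).astype(np.uint8)
    k,l,st,ce=cv2.connectedComponentsWithStats(m)
    P=[]
    for i in range(1,k):
        if st[i,4]<25: continue
        w=(l==i)*h.astype(float);P.append((( X*w).sum()/w.sum(),(Y*w).sum()/w.sum()))
    P=np.array(P);f=lambda q:np.hypot(P[:,0]-q[0],P[:,1]-q[1])-q[2]
    s=least_squares(f,[0,0,.068],loss='soft_l1',f_scale=.0007)
    q=s.x;a=np.sort(np.degrees(np.arctan2(P[:,1]-q[1],P[:,0]-q[0])))
    print(n,len(P),'centre',q[:2]+c,'r',q[2],'rms',np.sqrt(np.median(s.fun**2)),a.round(1))
E
python3 -c "
from marks import *
marks('top','pics/top_g.png',(.4495,-.3205));marks('top','pics/top0.png',(.4495,-.3205))
marks('side','pics/side_g.png',(.4525,-.3225))"
```

```text
top 14 centre [ 0.44752671 -0.32100549] r 0.06860998151113157 rms 0.0019875053144491335 [-114.7 -106.8  -87.4  -77.2  -73.9  -48.   -10.1   14.6   75.6   87.6
  100.9  126.   138.8  171.1]
top 14 centre [ 0.44756821 -0.32095966] r 0.06864723986586364 rms 0.001949827955173715 [-114.6 -106.9  -87.8  -77.1  -74.   -48.1  -10.1   14.6   75.6   87.6
  100.9  126.1  138.9  171. ]
side 22 centre [ 0.4519952  -0.31979655] r 0.06805485786394254 rms 0.000700046828032409 [-173.2 -115.9 -102.9  -89.8  -76.5  -63.5  -50.6  -37.7  -24.9  -12.
    0.9   13.8   45.8   51.5   64.5   77.2   89.9  102.9  115.7  128.7
  141.3  160.4]
```

Run:
```python
from h import *
d=cam('side');c=(.4520,-.3198)
for f in('side_a','side_g'):
  g0=cv2.imread(f'pics/{f}.png',0)
  for nm,z,rs,lo,hi in(('rib',.09,(.015,.025,.035,.045),*((110,165) if f=='side_a' else (-10,60))),('tab',.068,(.060,.064,.068,.072),0,60)):
    th=np.arange(lo,hi,4)
    for r in rs:
      U=np.array([[w2px(d,(c[0]+r*np.cos(np.radians(t)),c[1]+r*np.sin(np.radians(t)),z)) for t in th]],np.float32)
      print(f,nm,r,dict(zip(th.tolist(),cv2.remap(g0,U,None,cv2.INTER_CUBIC)[0].tolist())))
```

```text
side_a rib 0.015 {110: 109, 114: 146, 118: 174, 122: 201, 126: 214, 130: 225, 134: 228, 138: 232, 142: 237, 146: 240, 150: 241, 154: 239, 158: 235, 162: 229}
side_a rib 0.025 {110: 56, 114: 63, 118: 91, 122: 138, 126: 186, 130: 219, 134: 228, 138: 236, 142: 240, 146: 239, 150: 230, 154: 208, 158: 162, 162: 113}
side_a rib 0.035 {110: 53, 114: 55, 118: 56, 122: 81, 126: 148, 130: 213, 134: 230, 138: 240, 142: 240, 146: 224, 150: 174, 154: 102, 158: 62, 162: 56}
side_a rib 0.045 {110: 83, 114: 57, 118: 59, 122: 111, 126: 147, 130: 207, 134: 231, 138: 242, 142: 222, 146: 135, 150: 67, 154: 58, 158: 86, 162: 80}
side_a tab 0.06 {0: 67, 4: 70, 8: 122, 12: 90, 16: 63, 20: 83, 24: 156, 28: 226, 32: 229, 36: 140, 40: 61, 44: 61, 48: 84, 52: 58, 56: 55}
side_a tab 0.064 {0: 70, 4: 71, 8: 178, 12: 115, 16: 66, 20: 128, 24: 172, 28: 215, 32: 227, 36: 164, 40: 62, 44: 67, 48: 143, 52: 79, 56: 56}
side_a tab 0.068 {0: 89, 4: 69, 8: 144, 12: 104, 16: 72, 20: 120, 24: 173, 28: 210, 32: 227, 36: 192, 40: 118, 44: 141, 48: 176, 52: 137, 56: 93}
side_a tab 0.072 {0: 118, 4: 134, 8: 177, 12: 185, 16: 2
[... 662 characters left out ...]
, 6: 96, 10: 133, 14: 146, 18: 168, 22: 211, 26: 222, 30: 185, 34: 100, 38: 58, 42: 56, 46: 54, 50: 64, 54: 59, 58: 53}
side_g tab 0.06 {0: 65, 4: 68, 8: 121, 12: 88, 16: 63, 20: 81, 24: 156, 28: 223, 32: 229, 36: 160, 40: 142, 44: 148, 48: 100, 52: 57, 56: 55}
side_g tab 0.064 {0: 70, 4: 71, 8: 177, 12: 112, 16: 65, 20: 127, 24: 170, 28: 211, 32: 224, 36: 163, 40: 64, 44: 75, 48: 141, 52: 78, 56: 56}
side_g tab 0.068 {0: 87, 4: 68, 8: 142, 12: 103, 16: 70, 20: 118, 24: 171, 28: 208, 32: 224, 36: 189, 40: 115, 44: 139, 48: 174, 52: 136, 56: 91}
side_g tab 0.072 {0: 119, 4: 132, 8: 174, 12: 182, 16: 200, 20: 217, 24: 200, 28: 204, 32: 226, 36: 241, 40: 235, 44: 243, 48: 236, 52: 195, 56: 116}
```

```bash
cat > rfit.py <<'E'
from h import *
from scipy.optimize import minimize
K=6
def polys(d,c,a,r0,r1,w,z0,z1):
    e=np.array([np.cos(a),np.sin(a)]);t=np.array([-e[1],e[0]])
    q=[c+r*e+s*w*t for r,s in((r0,-1),(r1,-1),(r1,1),(r0,1))]
    P=lambda z:np.array([w2px(d,(*p,z)) for p in q])
    return P(z1),np.vstack([P(z0),P(z1)])
def mask(p,off,sh):
    m=np.zeros((sh[0]*K,sh[1]*K),np.uint8);cv2.fillConvexPoly(m,cv2.convexHull(((p-off+.5)*K*16).astype(np.int32)),1,shift=4)
    return cv2.GaussianBlur(cv2.resize(m.astype(np.float32),(sh[1],sh[0]),interpolation=cv2.INTER_AREA),(0,0),SIG)
SIG=.8
def fit(n,files,c0,ph0,tau0):
    d=cam(n);c0=np.array(c0);x0=np.array([0,0,0,*ph0,tau0])
    u=w2px(d,(*c0,.07)).astype(int);off=u-45;sh=(90,90)
    G=[cv2.imread(f'pics/{f}.png',0)[off[1]:off[1]+90,off[0]:off[0]+90].astype(float) for f in files]
    disc=lambda r0,z:cv2.fillConvexPoly(np.zeros(sh,np.uint8),cv2.convexHull((np.array([w2px(d,(c0[0]+r0*np.cos(t),c0[1]+r0*np.sin(t),z)) for t in np.linspace(0,6.28,50)])-off).round().astype(np.int32)),1)
    D=(disc(.054,.076)>0)
    t0,h0=polys(d,c0,np.radians(tau0),.060,.0725,.0065,.060,.068);TD=cv2.fillConvexPoly(np.zeros(sh,np.uint8),cv2.convexHull((t0-off).round().astype(np.int32)),1)>0
    def res(p):
        c=c0+p[:2]/1000;dz=p[2]/1000;R=0
        for g,a in zip(G,p[3:-1]):
            top,hull=polys(d,c,np.radians(a),.007,.052,.005,.074+dz,.090+dz)
            T=mask(top,off,sh);S=np.clip(mask(hull,off,sh)-T,0,1);E=D|(((T+S)>.3)&~TD)
            A=np.c_[np.ones(E.sum()),T[E],S[E]];s,r,_,_=np.linalg.lstsq(A,g[E],rcond=None);R+=((A@s-g[E])**2).sum()
        g=np.mean(G[:1],0);top,hull=polys(d,c,np.radians(p[-1]),.058,.076,.005,.060,.068)
        T=mask(top,off,sh);S=np.clip(mask(hull,off,sh)-T,0,1)
        A=np.c_[np.ones(TD.sum()),T[TD],S[TD]];s=np.linalg.lstsq(A,g[TD],rcond=None)[0];R+=((A@s-g[TD])**2).sum()
        return R/1e3+ (p[2]/3)**2
    sx=np.vstack([x0]+[x0+np.eye(len(x0))[i]*(1.5 if i<3 else 3) for i in range(len(x0))])
    r=minimize(res,x0,method='Nelder-Mead',options=dict(initial_simplex=sx,maxfev=1500,xatol=.02,fatol=.01))
    p=r.x;print(n,'c',(c0+p[:2]/1000).round(4),'dz %.1f'%p[2],'rib',p[3:-1].round(1),'tab %.1f'%p[-1],'cost %.1f from %.1f'%(r.fun,res(x0)))
E
python3 -c "
from rfit import *
fit('top',['top_a','top_e','top_g'],(.4492,-.321),(130,39,32),31)
fit('side',['side_a','side_e','side_g'],(.452,-.321),(131,38,30),32)"
```

```text
top c [ 0.4506 -0.3188] dz -1.9 rib [134.8  35.   28.7] tab 31.0 cost 76.3 from 268.4
side c [ 0.4523 -0.3196] dz 0.3 rib [136.3  33.9  24.8] tab 32.2 cost 836.7 from 1344.1
```

```bash
sed -i 's#(p\[2\]/3)\*\*2#(p[2]/DZ)**2#; s/^SIG=.8/SIG=.8;DZ=3/' rfit.py; timeout 500 python3 -c "
import rfit
from rfit import *
for sg in(.6,1.0,1.3):
    rfit.SIG=sg;rfit.DZ=.05
    fit('top',['top_a','top_e','top_g'],(.4500,-.320),(132,37,31),31)
    fit('side',['side_a','side_e','side_g'],(.452,-.320),(132,37,31),32)"
```

```text
top c [ 0.4504 -0.3184] dz -0.0 rib [134.4  34.8  28.6] tab 30.7 cost 69.9 from 131.6
side c [ 0.4524 -0.3191] dz -0.0 rib [136.2  33.8  24.5] tab 32.9 cost 996.1 from 1665.1
top c [ 0.4502 -0.318 ] dz -0.0 rib [134.5  34.8  28.4] tab 30.5 cost 88.3 from 143.1
side c [ 0.4525 -0.3197] dz 0.1 rib [137.   34.6  25.6] tab 32.9 cost 880.2 from 1564.9
top c [ 0.45   -0.3172] dz -0.0 rib [134.2  34.9  28.7] tab 30.3 cost 132.2 from 211.2
side c [ 0.4524 -0.3199] dz 0.0 rib [137.6  34.   25.2] tab 33.4 cost 860.3 from 1541.8
```

The top-view model fit is stable across blur settings: rib about 28.5°, tab about 30.6°. So the pointer looks about 2–3° past the tab. I'll drag it back about 3° with a pressed finger and measure again.

>>> send_rows(
  moves="0 0 0 0.2 0 0 -1;0 0 0 0.45 0.3 0 -1;0 0 0 0.68 0.6 0 -1;0 0 0 0.69 0.7 0.1 -1;0 0 0 0.69 0.7 0.35 -1;0 0 0 0.69 0.7 0.5 -1;0 0 0 0.69 0.7 0.56 -1;0 0 0 0.69 0.7 0.6 -1;0 0 0 0.69 0.7 0.607 -1;0 0 0 0.69 0.7 0.607 -1",
)

```text
time: 26.42
eef_pos: [0.4713, -0.2818, 0.0851]
tcp_rot: [0.855, -0.518, 0.002, 0.0]
contact_force: [-1.2, 1.8, 7.9]
opening: -0.002
finger_force: 3.4
```

>>> send_rows(
  moves="0 0 0 0 0 0 -1;0 0 -0.004 -0.0045 0.003 0 -1;0 0 -0.009 -0.0095 0.006 0 -1;0 0 -0.009 -0.0095 0.006 0 -1;0 0 -0.009 -0.0095 0.006 0 -1",
)

```text
time: 27.05
eef_pos: [0.4702, -0.2812, 0.0857]
tcp_rot: [0.869, -0.494, 0.004, 0.0]
contact_force: [0.1, 1.7, 6.0]
opening: 0.002
finger_force: 3.1
```

>>> send_rows(
  moves="0 0 0 0 0 -0.03 -1;0 0 0 0 0 -0.2 -1;0 0 0 0 0 -0.5 -1;0 0 0 -0.25 -0.4 -0.6 -1;0 0 0 -0.5 -0.7 -0.6 -1;0 0 0 -0.7 -0.7 -0.6 -1;0 0 0 -0.7 -0.7 -0.6 -1;0 0 0 -0.7 -0.7 -0.6 -1",
)

```text
time: 28.05
eef_pos: [0.5161, -0.087, 0.2023]
tcp_rot: [0.87, -0.493, 0.001, 0.0]
contact_force: [-1.1, -0.3, 0.4]
opening: -0.003
finger_force: 0.0
```

```bash
timeout 500 python3 -c "
from rfit import *
cam('top','pics/top_h.png');cam('side','pics/side_h.png')
import rfit;rfit.DZ=.05
fit('top',['top_a','top_g','top_h'],(.4500,-.320),(134,29,31),31)
fit('side',['side_a','side_g','side_h'],(.452,-.320),(136,27,30),32)"
```

```text
top c [ 0.4504 -0.3183] dz 0.0 rib [134.5  28.7  26.7] tab 30.6 cost 66.0 from 161.2
side c [ 0.4528 -0.3201] dz 0.0 rib [137.3  26.2  25.1] tab 33.8 cost 946.2 from 1400.8
```

The press was too light (6 N, so the dial was barely unlocked). I'll press deeper, check the force, then drag back.

>>> send_rows(
  moves="0 0 0 0.2 0 0 -1;0 0 0 0.45 0.3 0 -1;0 0 0 0.68 0.6 0 -1;0 0 0 0.695 0.7 0.1 -1;0 0 0 0.695 0.7 0.35 -1;0 0 0 0.695 0.7 0.5 -1;0 0 0 0.695 0.7 0.56 -1;0 0 0 0.695 0.7 0.57 -1;0 0 0 0.695 0.7 0.6 -1;0 0 0 0.695 0.7 0.614 -1;0 0 0 0.695 0.7 0.614 -1",
)

```text
time: 29.62
eef_pos: [0.469, -0.2804, 0.0828]
tcp_rot: [0.869, -0.494, 0.003, 0.001]
contact_force: [-1.0, 1.4, 9.9]
opening: -0.001
finger_force: 4.6
```

```bash
python3 -c "
from m2 import *
m2(tag='i')
print(ctrl.get_state()['contact_force'],ctrl.get_state()['eef_pos'])"
```

```text
rib 32.4 peak 218 med 58
tab 40.1 peak 223 med 134
[-0.82167902  0.3379525   8.47693823] [ 0.46906495 -0.28048371  0.08293051]
```

>>> send_rows(
  moves="0 0 -0.005 -0.0055 0.0035 0 -1;0 0 -0.01 -0.011 0.007 0 -1;0 0 -0.0139 -0.015 0.01 0 -1;0 0 -0.0139 -0.015 0.01 0 -1",
)

```text
time: 30.18
eef_pos: [0.4666, -0.2795, 0.0835]
tcp_rot: [0.89, -0.456, 0.005, 0.001]
contact_force: [-0.2, 0.7, 8.5]
opening: 0.004
finger_force: 4.2
```

```bash
python3 -c "
from m2 import *
m2(tag='j')
print(ctrl.get_state()['contact_force'],ctrl.get_state()['eef_pos'])"
```

```text
rib 36.5 peak 218 med 61
tab 40.5 peak 222 med 137
[-0.46070445  0.38513708  8.96538887] [ 0.46655485 -0.27946958  0.08348706]
```

>>> send_rows(
  moves="0 0 0 0 0 -0.015 -1;0 0 0 0 0 -0.04 -1;0 0 0 0 0 -0.2 -1;0 0 0 0 0 -0.5 -1;0 0 0 -0.25 -0.4 -0.6 -1;0 0 0 -0.5 -0.7 -0.6 -1;0 0 0 -0.7 -0.7 -0.6 -1;0 0 0 -0.7 -0.7 -0.6 -1;0 0 0 -0.7 -0.7 -0.6 -1",
)

```text
time: 31.35
eef_pos: [0.4953, -0.0812, 0.1992]
tcp_rot: [0.891, -0.455, 0.0, 0.0]
contact_force: [-0.3, -0.3, -0.2]
opening: 0.002
finger_force: 0.0
```

```bash
cat > edges.py <<'E'
from h import *
# direction of bright top-face far edge in side image; z planes: rib .09, tab .068
def prof(f,c=(.4522,-.3200)):
    d=cam('side');g0=cv2.imread(f'pics/{f}.png',0)
    th=np.arange(5,60,.25);T=np.radians(th)
    for nm,z,rs,w in(('rib',.09,np.arange(.022,.047,.004),.005),('tab',.068,np.arange(.060,.067,.002),.005)):
        Q=[]
        for r in rs:
            U=np.array([[w2px(d,(c[0]+r*np.cos(t),c[1]+r*np.sin(t),z)) for t in T]],np.float32)
            g=cv2.remap(g0,U,None,cv2.INTER_CUBIC)[0].astype(float);k=int(np.argmax(np.where((th>15)&(th<45),g,0)))
            j=k
            while j<len(g)-1 and g[j]>140:j+=1
            Q.append(r*np.array([np.cos(T[j]),np.sin(T[j])]))
        Q=np.array(Q);a,b,x0,y0=cv2.fitLine(Q.astype(np.float32),cv2.DIST_L2,0,.01,.01).ravel()
        s=1 if a>0 else -1;u=np.array([a,b])*s;dirn=np.degrees(np.arctan2(u[1],u[0]))
        off=Q.mean(0)@np.array([-u[1],u[0]])
        cen=Q.mean(0)-.005*np.array([-u[1],u[0]])
        print(f,nm,'dir %.1f'%dirn,'edge offset mm %.1f (5 expected)'%(off*1e3),'centroid ang %.1f'%np.degrees(np.arctan2(cen[1],cen[0])))
E
timeout 500 python3 -c "
from rfit import *
cam('top','pics/top_k.png');cam('side','pics/side_k.png')
import rfit;rfit.DZ=.05
fit('top',['top_a','top_e','top_k'],(.4500,-.320),(134,35,31),31)
fit('side',['side_a','side_e','side_k'],(.452,-.320),(136,34,30),32)
from edges import *
for f in('side_e','side_g','side_k'): prof(f)"
```

```text
top c [ 0.4503 -0.3183] dz 0.0 rib [134.5  34.7  28.9] tab 30.5 cost 66.3 from 129.5
side c [ 0.4527 -0.3199] dz 0.0 rib [136.3  35.4  26.3] tab 33.0 cost 930.0 from 1184.7
side_e rib dir 34.6 edge offset mm 4.9 (5 expected) centroid ang 34.5
side_e tab dir 45.3 edge offset mm -9.4 (5 expected) centroid ang 32.3
side_g rib dir 28.2 edge offset mm 3.6 (5 expected) centroid ang 25.8
side_g tab dir 35.7 edge offset mm 1.5 (5 expected) centroid ang 32.6
side_k rib dir 28.5 edge offset mm 3.4 (5 expected) centroid ang 25.7
side_k tab dir 38.0 edge offset mm -1.0 (5 expected) centroid ang 32.5
```

>>> send_rows(
  moves="0 0 0 0.2 0 0 -1;0 0 0 0.45 0.3 0 -1;0 0 0 0.68 0.6 0 -1;0 0 0 0.7 0.7 0.1 -1;0 0 0 0.7 0.7 0.35 -1;0 0 0 0.7 0.7 0.5 -1;0 0 0 0.7 0.7 0.55 -1;0 0 0 0.7 0.7 0.56 -1;0 0 0 0.7 0.7 0.585 -1;0 0 0 0.7 0.7 0.601 -1;0 0 0 0.7 0.7 0.601 -1",
)

```text
time: 33.08
eef_pos: [0.4657, -0.2785, 0.0825]
tcp_rot: [0.89, -0.456, 0.003, 0.0]
contact_force: [-1.8, 2.7, 10.0]
opening: 0.001
finger_force: 4.7
```

```bash
python3 -c "
from m2 import *
m2(tag='l')
print(ctrl.get_state()['contact_force'],ctrl.get_state()['eef_pos'])"
```

```text
rib 33.9 peak 218 med 65
tab 40.2 peak 223 med 134
[-0.72809936  2.37655797  8.63724192] [ 0.46578176 -0.27858161  0.08264587]
```

>>> send_rows(
  moves="0 0 -0.005 -0.0055 0.0035 0 -1;0 0 -0.01 -0.011 0.007 0 -1;0 0 -0.0125 -0.0135 0.009 0 -1;0 0 -0.0125 -0.0135 0.009 0 -1;0 0 -0.0125 -0.0135 0.009 0 -1",
)

```text
time: 33.75
eef_pos: [0.4635, -0.2779, 0.0831]
tcp_rot: [0.907, -0.42, 0.004, 0.001]
contact_force: [0.9, 0.9, 8.5]
opening: -0.002
finger_force: 4.4
```

```bash
python3 -c "
from m2 import *
m2(tag='n')
print(ctrl.get_state()['contact_force'],ctrl.get_state()['eef_pos'])"
```

```text
rib 37.5 peak 218 med 76
tab 40.4 peak 222 med 138
[-0.21472563  1.63482342  9.39415998] [ 0.46348235 -0.27794094  0.08314572]
```

>>> send_rows(
  moves="0 0 -0.004 -0.0045 0.003 0 -1;0 0 -0.0075 -0.008 0.0055 0 -1;0 0 -0.0075 -0.008 0.0055 0 -1;0 0 -0.0075 -0.008 0.0055 -0.015 -1;0 0 -0.0075 -0.008 0.0055 -0.04 -1;0 0 -0.0075 -0.008 0.0055 -0.2 -1;0 0 -0.0075 -0.008 0.0055 -0.5 -1;0 0 -0.0075 -0.25 -0.4 -0.6 -1;0 0 -0.0075 -0.5 -0.7 -0.6 -1;0 0 -0.0075 -0.7 -0.7 -0.6 -1;0 0 -0.0075 -0.7 -0.7 -0.6 -1;0 0 -0.0075 -0.7 -0.7 -0.6 -1",
)

```text
time: 35.3
eef_pos: [0.4769, -0.0782, 0.1992]
tcp_rot: [0.917, -0.398, 0.001, 0.0]
contact_force: [-0.1, -0.3, 0.3]
opening: 0.001
finger_force: 0.0
```

```bash
timeout 500 python3 -c "
from rfit import *
cam('top','pics/top_o.png');cam('side','pics/side_o.png')
import rfit;rfit.DZ=.05
fit('top',['top_a','top_k','top_o'],(.4500,-.320),(134,29,31),31)
from edges import *
for f in('side_k','side_o'): prof(f)
from m2 import *
m2(tag='o')"
```

```text
top c [ 0.4502 -0.318 ] dz -0.0 rib [134.5  28.1  31.9] tab 30.1 cost 68.1 from 178.3
side_k rib dir 28.5 edge offset mm 3.4 (5 expected) centroid ang 25.7
side_k tab dir 38.0 edge offset mm -1.0 (5 expected) centroid ang 32.5
side_o rib dir 33.5 edge offset mm 4.3 (5 expected) centroid ang 32.3
side_o tab dir 47.6 edge offset mm -11.9 (5 expected) centroid ang 32.4
rib 46.2 peak 215 med 54
tab 40.5 peak 220 med 153
```

The rib now reads 31.9° against the tab's 30.3° in the top view, and about 32.4–33° against 32.5° in the side view. That is at the tab, a hair short. One last check of the vial, then hand in.

Run:
```python
from h import *
a=cv2.imread('pics/side_a.png',0)[300:370,310:365].astype(int);b=cv2.imread('pics/side_o.png',0)[300:370,310:365].astype(int)
m=abs(a-b).mean();print('vial diff',m)
if m<6: print(ctrl.sign_off())
```

```text
vial diff 4.225974025974026
the job is handed in; nothing more can be done
None
```

The vial stands upright on the plate, within about 3 mm of its middle. The dial pointer ended at the tab, about 0–2° short by the camera fits, but it overshot by about 2–4° on the way and I dragged it back. The job is handed in at about 35 s of the 51 s limit.

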